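Load the test cartridge reader: pop the cover, push the cartridge home, relatch

ROBOT

A 6-joint arm with a two-finger parallel gripper is mounted at the origin on the work surface. World frame = base frame: x ahead of the robot, y to its left, z up, the work surface at z = 0. Lengths are in m, angles in rad, forces in N, time in s.
With the tool pointing down it reaches from about 0.35 to 0.85 m from the base axis. Payload 8.1 kg.
Tool frame: the origin (TCP) lies on the centre line of the jaws, within the pads' length; the fingertips stand 14 mm ahead of it and the grasp point (between the pads) lies 5 mm behind it (tips_ahead is the distance from the TCP to the fingertips, in m); z points along the fingers, y is the direction in which the jaws open and shut (so a half turn about z gives the same grasp; the last joint's range is limited). The gripper opens to 85 mm and grips with 20 to 120 N. Pads are 22 mm wide; open, the fingers measure 114 mm over their backs; the gripper's body (76 mm by 85 mm) begins 54 mm behind the grasp point. The pads swing forward as they close: fully open they stand 13 mm farther back than shut.
Start: joints at [1.205, 0.13, 1.488, -0, 1.523, -0.085], TCP at [0.166, 0.577, 0.245] pointing down, gripper open.
Joint ranges: [-2.96, 2.96], [-0.89, 2.26], [0.02, 2.5], [-1.34, 4.48], [0, 2.73], [-2.66, 2.66]. Speed limits (rad/s): [2.39, 2.39, 2.79, 3.14, 3.14, 3.14].

INTERFACE

Orientations are given as a unit quaternion [w, x, y, z].
In Python, from cell import * gives the robot as it stands. The module is installed in compiled form; this text tells all that it offers.
- The arm moves only by the shell command python3 -m handwheel 'ROWS'. ROWS is JSON, a list that holds one entry, the list of rows, each a list of 7 numbers: the shift along the tool's x, y, z in mm, then the turn, a rotation vector about the tool's x, y, z in degrees, then the closure, from 0 (fully open) to 1 (shut). A call has 1 to 20 rows; each row is the pose to reach, as a shift and turn from the pose measured when the call began, along the tool's axes at that moment; what a row does not reach only later rows make up. A row lasts 1/8 s, in which the tool goes at most 62.5 mm and 10.7 degrees, less where a joint would pass 70% of its speed; a pose out of reach is approached as far as the arm can. A call with a gripper value outside its range is refused whole. The fingers move at their own pace and stop on an object; the grip force is fixed at half the most. Time passes only in rows, so rows that repeat a pose let the fingers close. It gives the time, the measured TCP pose, the force and the opening at its end, in the units of the state.
- read_state(): the state, without advancing time (a new reading comes with each control period).
- capture(name): name is "side" or "top"; returns (picture, depth): 400x640x3 uint8, blue, green, red; 400x640 float32, m along the optical axis (not along the pixel's ray), 0 where there is no reading.
- calibration(name): a dict with "fovy" (degrees; the focal length in pixels is half the picture's height over the tangent of half this angle, whatever the lens; pixels are square), "cx", "cy" (the principal point, pixels), "k1" (the pictures are not rectified: a ray, as slopes to the right and down, at radius r is drawn at 1 + k1 r^2 times it, then the intrinsics apply), "R" (3x3) and "t" (3): a world point X has camera coordinates R X + t. Camera axes: x right, y down, z forward; pixel columns grow to the right and rows downward; lengths in m; the calibration is good to about 2 mm. A picture is of the moment at which its call begins. calibration takes no time and is no camera call.
- job_done(): hands the job in, once; it reports no verdict.
The state is a dict: "time_s": time; "joints": joint angles; "qd": joint speeds; "effort": joint torques, N m; "ee_pos": TCP position; "tcp_rot": TCP orientation; "wrist_force": force on the tool from outside, world axes, zero at the start; "moment": the same for the moment, N m; "width": finger opening in m.
Only numpy, scipy, OpenCV 4.12 (cv2) and the standard library are available. Lean on these libraries where they do the work, as an engineer would, in place of code of your own. Each camera call takes 0.05 s, during which the arm holds its last target.

TASK

Start a test in the cartridge reader: press its push-latch cover once near the free edge so that it pops up, push the test cartridge lying in the bay under it along its guide rails with a fingertip until it is fully home against the stop, then swing the cover down and press it again so that it latches shut. Do it all by pressing and pushing: nothing is to be gripped or lifted, and the things around the reader stay where they are. Finish with the hand clear.

Things in the scene. Friction and masses are not known exactly. Their poses are not given: they have to be found in the camera images.
- reader: Cartridge reader, white case 210 (x) x 170 (y) mm, fixed, left or right of the bench's middle, turned up to 0.35 rad. Origin: centre of underside; own -x is its front, +y its left. The bay under the cover is open at the front; floor 30 mm above the bench, x -105 to 45, y -75 to 55 mm. Wall right of it 48 mm high, strip left of the hinge 56 mm, console behind (x 45 to 105) 75 mm.
- cover (a joint): Grey push-latch cover hinged on its left edge. Rad: 0 latched, level; 1.3 fully open, standing steeply at the left, free edge 180 mm up. A spring always drives it open (2 to 3 N at the edge, 1.5 s). Each press that sinks the free edge 3.5 mm below level (-0.027; hard stop -0.045), then letting go, toggles it: pops open, or stays latched. To shut: push round by the outer face, press past level.
- cover_hinge (a point): Middle of the cover's hinge line, at x -31, y 55, z 54 mm of the reader; turns with the cover: y axis along the plate from free edge to hinge, z axis out of the outer face. In this frame the plate spans x -74 to 74, y -130 (free edge) to 0, z 0 to 6 mm; a lip hangs 16 mm below its front edge.
- cover_press (a point): Centre of the dark thumb patch (60 x 18 mm) on the cover's outer face near the free edge, the place to press; y -112, z 6 mm of the hinge frame, 60 mm above the bench when latched. Moves with the cover; z axis out of the outer face. 3 to 5 N press it down 3 mm and more (stop at 5 mm); a quick press meets a short kick of 10 to 20 N on the way as the catch engages, so press by depth.
- bay_home (a point): Foot of the stop (the console's front face), midway between the guide rails: x 45, y -35, z 30 mm of the reader; fixed to it. x axis along the rails, in the direction to push. Rails: 7 mm high, 29 mm apart inside, from 70 mm before the stop up to it. Cartridge home: its leading end touches the stop, its centre 36 mm before (-x) this point.
- cartridge: The white test cartridge to push home: 72 (x, along the rails) x 26 x 12 mm, about 30 g, loose and flat on the bay floor under the cover, leading half between the rails (3 mm side play in all); top 42 mm above the bench. Origin: centre of underside. It starts 25 to 45 mm short of the stop; its end towards the robot (own -x) is free of the rails and can be pushed.
- rack: White test-tube rack, 200 x 85 x 62 mm, capped tubes in it up to 105 mm high; fixed; on the other side of the bench's middle from the reader. Leave alone. Origin: centre of underside.
- spare: Spare cartridge like the other, 72 x 26 x 12 mm, on the bench in front of the reader. Leave where it is. Origin: centre of underside.
- dish_a: Culture dish with dark red medium, 93 mm across, 16 mm high, at the back. Leave where it is. Origin: centre of underside.
- dish_b: Culture dish with yellow medium, 93 mm across, 16 mm high, at the back. Leave where it is. Origin: centre of underside.
- marker: Marker pen lying on the bench between reader and rack, 140 x 15 x 15 mm. Leave where it is. Origin: underside.
- dropper: White dropper bottle, 34 mm across, 75 mm high, at the back. Leave where it is. Origin: centre of underside.
- timer: Grey lab timer, 65 x 65 x 18 mm, lying on the bench in front of the rack. Leave where it is. Origin: centre of underside.

How it is judged:
By the outcome, as a careful person would: the job done as asked, in the order asked, and still so for the second after the job is handed in, with the robot touching nothing.
It also fails if it takes over 58 s, if anything falls off the work surface, if the arm or the gripper's body presses on something with over 40 N, if the wrist force passes 120 N, or if a joint passes its speed limit or range.

## Working session

There is one attempt and no reset: what is moved stays moved. The work goes in short steps, Python scripts to look and compute and a shell command to move; the robot and the scene stay as the last step left them, time stands still between calls to the robot, and variables do not carry over. Pictures are saved under pics/ and viewed, and the job is handed in when it is done.

```bash
mkdir -p pics; cat > h.py <<'E'
from cell import *
import numpy as np, cv2
def K(name):
    c=calibration(name); f=200/np.tan(np.radians(c['fovy'])/2); return c,f
def ray(name,u,v):
    c,f=K(name); xd=np.array([(u-c['cx'])/f,(v-c['cy'])/f]); x=xd.copy()
    for _ in range(30): x=xd/(1+c['k1']*(x@x))
    R=np.array(c['R']);t=np.array(c['t']); return -R.T@t, R.T@np.array([x[0],x[1],1.])
def onz(name,u,v,z):
    o,d=ray(name,u,v); return o+d*(z-o[2])/d[2]
def atdepth(name,u,v,dep):
    o,d=ray(name,u,v); return o+d*dep
def proj(name,X):
    c,f=K(name); p=np.array(c['R'])@np.array(X)+np.array(c['t']); s=p[:2]/p[2]; s=s*(1+c['k1']*(s@s)); return f*s[0]+c['cx'],f*s[1]+c['cy']
E
python3 - <<'E'
from h import *
print(read_state())
for n in ("top","side"):
    p,d=capture(n); cv2.imwrite(f"pics/{n}0.png",p); np.save(f"{n}0.npy",d); print(n,calibration(n))
E
```

```text
{'time_s': 0.0, 'joints': array([ 1.20460795e+00,  1.31172844e-01,  1.48930348e+00, -2.88286737e-07,
        1.52300388e+00, -8.54440146e-02]), 'qd': array([-0.00069834, -0.00128155,  0.00120683, -0.001131  ,  0.00037309,
        0.00089067]), 'effort': array([ 2.19685317e-03, -5.69389093e+01, -5.00555205e+01, -2.36583146e-04,
        1.45594400e-02,  2.39296092e-06]), 'ee_pos': array([0.16605384, 0.57600593, 0.24422415]), 'tcp_rot': array([-2.11173375e-04,  1.39911575e-01,  9.90163552e-01, -9.19849282e-04]), 'wrist_force': array([-0.38185734, -0.41484286,  0.0644431 ]), 'moment': array([-0.02572216,  0.0366124 , -0.00098887]), 'width': 0.08541476920319319}
top {'fovy': 50.063318010670024, 'cx': 323.6483166921559, 'cy': 200.64112690068487, 'k1': -0.11545114374126947, 'R': array([[-0.00354352, -0.99995309, -0.00901417],
       [-0.99778328,  0.00413457, -0.06641862],
       [ 0.06645277,  0.00875883, -0.99775113]]), 't': array([0.00251534, 0.56059304, 1.00143264])}
side {'fovy': 47.05715393222938, 'cx': 309.56153977566703, 'cy': 193.919301439157, 'k1': -0.12824656342896404, 'R': array([[ 0.87078762, -0.49131786,  0.01832169],
       [-0.35800026, -0.65916317, -0.66131667],
       [ 0.33699367,  0.5693072 , -0.74988304]]), 't': array([-0.49373962,  0.22993875,  0.85910726])}
```

View pics/top0.png

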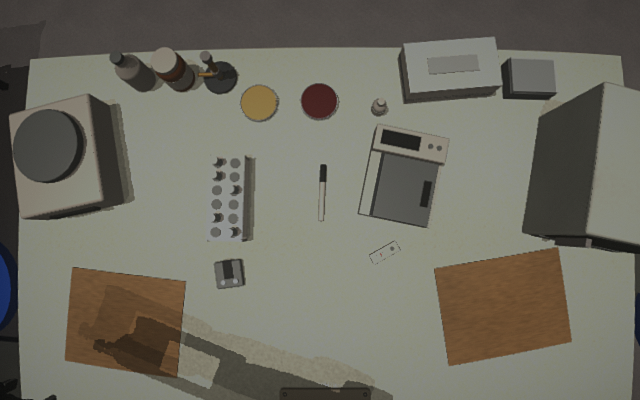

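View pics/side0.png

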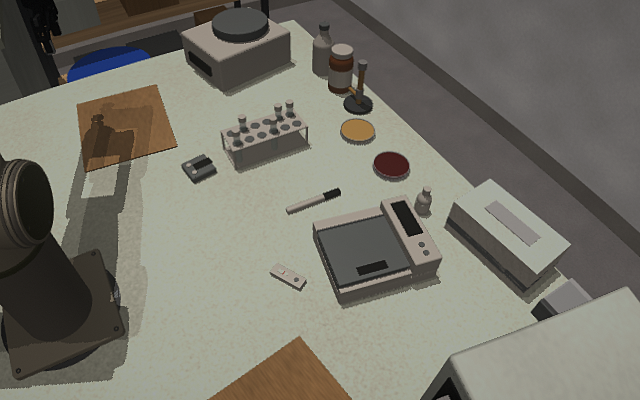

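```bash
python3 - <<'E'
import cv2
p=cv2.imread('pics/top0.png'); cv2.imwrite('pics/t0z.png',cv2.resize(p[110:280,340:470],None,fx=4.5,fy=3.5*4.5/3.5*0.78,interpolation=cv2.INTER_CUBIC) if 0 else cv2.resize(p[115:270,345:465],None,fx=3.8,fy=3.8,interpolation=cv2.INTER_CUBIC))
p=cv2.imread('pics/side0.png'); cv2.imwrite('pics/s0z.png',cv2.resize(p[180:310,260:450],None,fx=4,fy=4,interpolation=cv2.INTER_CUBIC))
E
```

```text
(no output)
```

View pics/t0z.png

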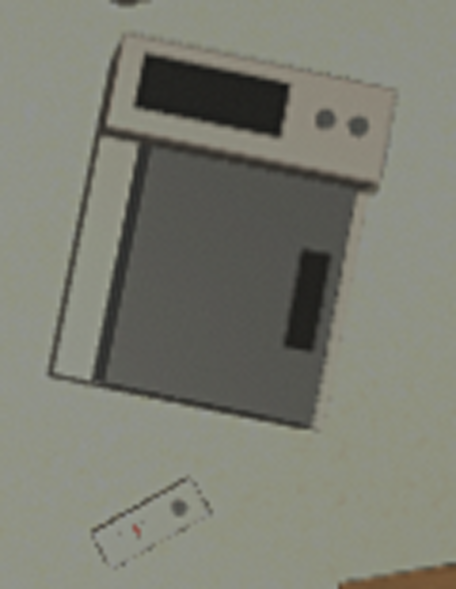

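View pics/s0z.png

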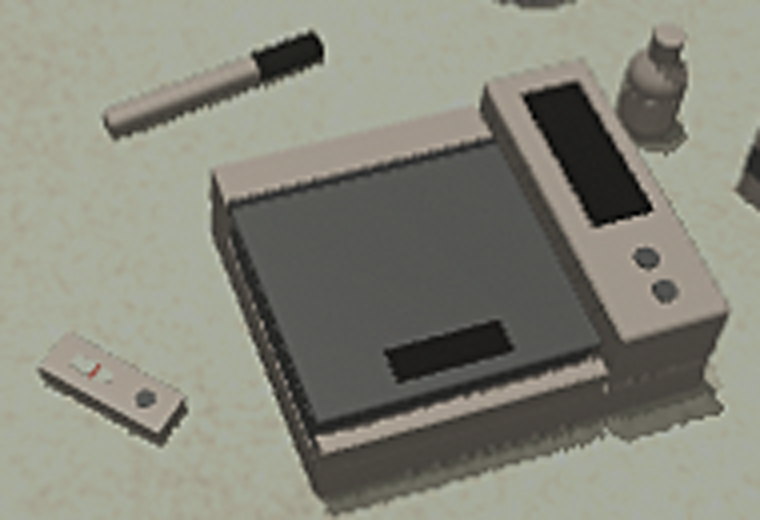

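```bash
python3 - <<'E'
from h import *
S=lambda u,v:(345+u/3.8-.4,115+v/3.8-.4)
print("console/strip corners z75/56")
L=dict(cBL=(123,33,.075,105,85),cBR=(396,88,.075,105,-85),cFR=(376,187,.075,45,-85),cFL=(105,130,.075,45,85),sFL=(50,375,.056,-105,85))
src=[];dst=[]
for k,(u,v,z,a,b) in L.items():
    P=onz('top',*S(u,v),z); print(k,P.round(4)); src.append((a/1e3,b/1e3)); dst.append(P[:2])
src=np.array(src);dst=np.array(dst)
def fit(src,dst):
    a=src-src.mean(0);b=dst-dst.mean(0);yaw=np.arctan2((a[:,0]*b[:,1]-a[:,1]*b[:,0]).sum(),(a*b).sum())
    R=np.array([[np.cos(yaw),-np.sin(yaw)],[np.sin(yaw),np.cos(yaw)]]);t=dst.mean(0)-R@src.mean(0);return yaw,t,R
yaw,t,R=fit(src,dst);print(yaw,t,'res mm',((src@R.T+t-dst)*1e3).round(1).tolist())
S2=lambda u,v:(260+u/4-.4,180+v/4-.4)
L2=dict(cBR=(728,308,.075,105,-85),cFR=(622,340,.075,45,-85),cFL=(484,90,.075,45,85),cBL=(583,60,.075,105,85),sFL=(212,176,.056,-105,85),bFR=(318,452,.048,-105,-85))
s=[];d=[]
for k,(u,v,z,a,b) in L2.items():
    P=onz('side',*S2(u,v),z);s.append((a/1e3,b/1e3));d.append(P[:2])
s=np.array(s);d=np.array(d);y2,t2,R2=fit(s,d);print('side',y2,t2,((s@R2.T+t2-d)*1e3).round(1).tolist())
for n,box in (('top',(380,430,160,220)),('side',(340,400,250,280))):
    p=cv2.imread(f'pics/{n}0.png').max(2); x0,x1,y0,y1=box
    if n=='top': x0,x1=410,440
    m=(p[y0:y1,x0:x1]<45).astype('uint8'); nn,lab,st,ce=cv2.connectedComponentsWithStats(m); i=1+st[1:,4].argmax(); c=ce[i]+[x0,y0]
    P=onz(n,*c,.06);print(n,'patch',c,st[i],P)
    for R_,t_ in((R,t),(R2,t2)): print((R_.T@(P[:2]-t_)*1e3).round(1),'expect -31,-57')
    dd=np.load(f'{n}0.npy');print('depth pt',atdepth(n,*c,dd[int(c[1]),int(c[0])]))
E
```

```text
console/strip corners z75/56
cBL [ 0.7337 -0.1227  0.075 ]
cBR [ 0.7003 -0.2879  0.075 ]
cFR [ 0.6399 -0.2738  0.075 ]
cFL [ 0.6745 -0.111   0.075 ]
sFL [ 0.5288 -0.078   0.056 ]
-0.20812078986167118 [ 0.61375543 -0.18327787] res mm [[0.4, 0.9], [-1.4, -0.2], [0.3, -1.9], [0.9, 1.6], [-0.2, -0.4]]
side -0.20393342437156697 [ 0.61058101 -0.18626229] [[0.7, -3.3], [-1.5, -2.2], [0.9, 4.8], [0.4, 0.9], [0.0, 3.4], [-0.5, -3.6]]
top patch [425.42134831 193.67977528] [ 10  21  12  26 178] [ 0.57290672 -0.23392365  0.06      ]
[-29.5 -58. ] expect -31,-57
[-27.2 -54.3] expect -31,-57
depth pt [ 0.57285213 -0.23377005  0.06066555]
side patch [371.77911647 267.35742972] [ 16  10  32  16 249] [ 0.5702654  -0.23404641  0.06      ]
[-32.1 -58.7] expect -31,-57
[-29.8 -55. ] expect -31,-57
depth pt [ 0.57047658 -0.23383611  0.05954707]
```

```bash
cat >> h.py <<'E'
from scipy.spatial.transform import Rotation as Ro
YAW=-0.207; T=np.array([0.6125,-0.1842,0])
RR=Ro.from_euler('z',YAW).as_matrix()
def cur():
    s=read_state(); q=s['tcp_rot']; return s,np.array(s['ee_pos']),Ro.from_quat([q[1],q[2],q[3],q[0]]).as_matrix()
TIP=.014
def rep():
    s,p,R=cur(); tip=p+R[:,2]*TIP
    print('t',round(s['time_s'],2),'tip rd mm',(RR.T@(tip-T)*1e3).round(1),'tcp rd',(RR.T@(p-T)*1e3).round(1),'F rd',(RR.T@s['wrist_force']).round(1),'w',round(s['width'],4),'rotdeg',np.degrees(Ro.from_matrix(RR.T@R).as_rotvec()).round(1))
def rel(tipmm,tilt=0):
    # tilt deg about reader x; positive -> body leans to right (-y)
    s,p,R=cur(); D=RR@Ro.from_euler('x',tilt,degrees=True).as_matrix()@np.diag([-1,1,-1.])
    tcp=T+RR@(np.array(tipmm)/1e3)-D[:,2]*TIP
    print(tipmm,tilt,'shift',(R.T@(tcp-p)*1e3).round(1),'turn',np.degrees(Ro.from_matrix(R.T@D).as_rotvec()).round(1))
E
python3 - <<'E'
from h import *
rep(); rel((-31,-57,180)); rel((-31,-57,80)); 
E
```

```text
t 0.1 tip rd mm [-593.2  652.3  230.4] tcp rd [-593.2  652.3  244.4] F rd [-0.1  0.1 -0.3] w 0.0854 rotdeg [-6.600e+00 -1.799e+02  1.000e-01]
(-31, -57, 180) 0 shift [-612.9 -665.8   51.3] turn [-0.1 -0.  -4.2]
(-31, -57, 80) 0 shift [-613.  -665.7  151.3] turn [-0.1 -0.  -4.2]
```

```bash
python3 -m handwheel '[[[-306,-333,25,0,0,-2,1],[-306,-333,25,0,0,-2,1],[-306,-333,25,0,0,-2,1],[-306,-333,25,0,0,-2,1],[-306,-333,25,0,0,-2,1],[-306,-333,25,0,0,-2,1],[-306,-333,25,0,0,-2,1],[-613,-666,51,0,0,-4.2,1],[-613,-666,51,0,0,-4.2,1],[-613,-666,51,0,0,-4.2,1],[-613,-666,51,0,0,-4.2,1],[-613,-666,51,0,0,-4.2,1],[-613,-666,51,0,0,-4.2,1],[-613,-666,51,0,0,-4.2,1],[-613,-666,51,0,0,-4.2,1],[-613,-666,51,0,0,-4.2,1],[-613,-666,51,0,0,-4.2,1],[-613,-666,51,0,0,-4.2,1]]]'; python3 - <<'E'
from h import *
rep(); rel((-31,-57,75))
E
```

```text
time_s: 2.35
ee_pos: [0.5703, -0.2326, 0.1945]
tcp_rot: [-0.0, 0.103, 0.995, -0.001]
wrist_force: [-0.2, 0.7, -1.1]
width: 0.0001
t 2.35 tip rd mm [-31.4 -56.  180.5] tcp rd [-31.4 -56.  194.5] F rd [-0.4  0.7 -1.1] w 0.0001 rotdeg [ 1.0e-01 -1.8e+02  1.0e-01]
(-31, -57, 75) 0 shift [ -0.4  -0.8 105.5] turn [-0.1 -0.   0. ]
```

```bash
python3 -m handwheel '[[[0,-1,50,0,0,0,1],[0,-1,95,0,0,0,1],[0,-1,105,0,0,0,1],[0,-1,108,0,0,0,1],[0,-1,108,0,0,0,1]]]'; python3 - <<'E'
from h import *
rep(); p,d=capture('side'); cv2.imwrite('pics/s1.png',cv2.resize(p[120:320,230:470],None,fx=3,fy=3))
E
```

```text
time_s: 2.98
ee_pos: [0.5713, -0.2342, 0.0889]
tcp_rot: [0.001, 0.103, 0.995, -0.001]
wrist_force: [0.1, 0.4, 0.8]
width: -0.0004
t 2.98 tip rd mm [-30.  -57.4  74.9] tcp rd [-30.  -57.4  88.9] F rd [0.1 0.4 0.8] w -0.0004 rotdeg [-1.000e-01  1.798e+02 -2.000e-01]
```

View pics/s1.png

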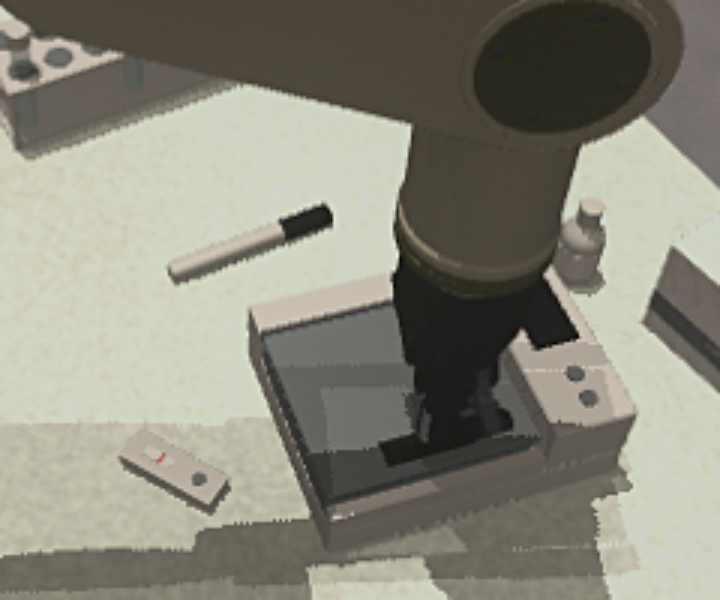

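The side view shows the closed fingers standing over the dark patch (about 440,440 in the crop). Pressing by depth.

```bash
python3 -m handwheel '[[[0,0,4,0,0,0,1],[0,0,8,0,0,0,1],[0,0,10,0,0,0,1],[0,0,12,0,0,0,1],[0,0,13,0,0,0,1],[0,0,14,0,0,0,1],[0,0,14,0,0,0,1]]]'; python3 - <<'E'
from h import *
rep()
E
```

```text
time_s: 3.9
ee_pos: [0.5715, -0.2343, 0.0749]
tcp_rot: [0.001, 0.103, 0.995, -0.001]
wrist_force: [0.0, 0.1, -0.1]
width: -0.0003
t 3.9 tip rd mm [-29.8 -57.5  60.9] tcp rd [-29.9 -57.4  74.9] F rd [-0.   0.1 -0.1] w -0.0003 rotdeg [-1.000e-01  1.798e+02 -2.000e-01]
```

```bash
python3 -m handwheel '[[[0,0,1,0,0,0,1],[0,0,2,0,0,0,1],[0,0,2,0,0,0,1]]]'; python3 -m handwheel '[[[0,0,1,0,0,0,1],[0,0,2,0,0,0,1],[0,0,2,0,0,0,1]]]';  python3 -c "
from h import *
rep()"
```

```text
time_s: 4.28
ee_pos: [0.5716, -0.2344, 0.0732]
tcp_rot: [0.002, 0.103, 0.995, -0.001]
wrist_force: [-0.1, 0.3, 1.5]
width: 0.0004
time_s: 4.65
ee_pos: [0.5716, -0.2345, 0.0711]
tcp_rot: [0.002, 0.103, 0.995, -0.001]
wrist_force: [-0.4, -0.2, 2.3]
width: -0.0001
t 4.65 tip rd mm [-29.6 -57.6  57.1] tcp rd [-29.7 -57.6  71.1] F rd [-0.4 -0.3  2.3] w -0.0001 rotdeg [-1.000e-01  1.798e+02 -2.000e-01]
```

```bash
python3 -m handwheel '[[[0,0,1,0,0,0,1],[0,0,1.7,0,0,0,1],[0,0,1.7,0,0,0,1]]]';  python3 -c "
from h import *
rep()"
```

```text
time_s: 5.03
ee_pos: [0.5716, -0.2345, 0.0693]
tcp_rot: [0.002, 0.103, 0.995, -0.001]
wrist_force: [-1.6, -0.6, 3.0]
width: 0.0001
t 5.03 tip rd mm [-29.6 -57.7  55.3] tcp rd [-29.7 -57.6  69.3] F rd [-1.4 -0.9  3. ] w 0.0001 rotdeg [-1.000e-01  1.798e+02 -2.000e-01]
```

```bash
python3 -m handwheel '[[[0,0,-8,0,0,0,1],[0,-30,-40,0,0,0,1],[0,-75,-70,0,0,0,1],[0,-120,-90,0,0,0,1],[0,-150,-100,0,0,0,1],[0,-160,-100,0,0,0,1],[0,-160,-100,0,0,0,1],[0,-160,-100,0,0,0,1],[0,-160,-100,0,0,0,1],[0,-160,-100,0,0,0,1],[0,-160,-100,0,0,0,1],[0,-160,-100,0,0,0,1],[0,-160,-100,0,0,0,1]]]';  python3 -c "
from h import *
rep()
p,d=capture('top'); cv2.imwrite('pics/t2.png',p);np.save('t2.npy',d); cv2.imwrite('pics/t2z.png',cv2.resize(p[110:270,330:490],None,fx=3.7,fy=3.7,interpolation=2))
p,d=capture('side'); cv2.imwrite('pics/s2.png',p); cv2.imwrite('pics/s2z.png',cv2.resize(p[150:320,240:450],None,fx=3.5,fy=3.5,interpolation=2))
"
```

```text
time_s: 6.65
ee_pos: [0.5386, -0.3908, 0.1698]
tcp_rot: [0.002, 0.103, 0.995, -0.002]
wrist_force: [0.3, -0.5, 0.3]
width: -0.0
t 6.65 tip rd mm [ -29.8 -217.4  155.8] tcp rd [ -29.9 -217.4  169.8] F rd [ 0.4 -0.5  0.3] w -0.0 rotdeg [-1.000e-01  1.798e+02 -2.000e-01]
```

View pics/t2z.png

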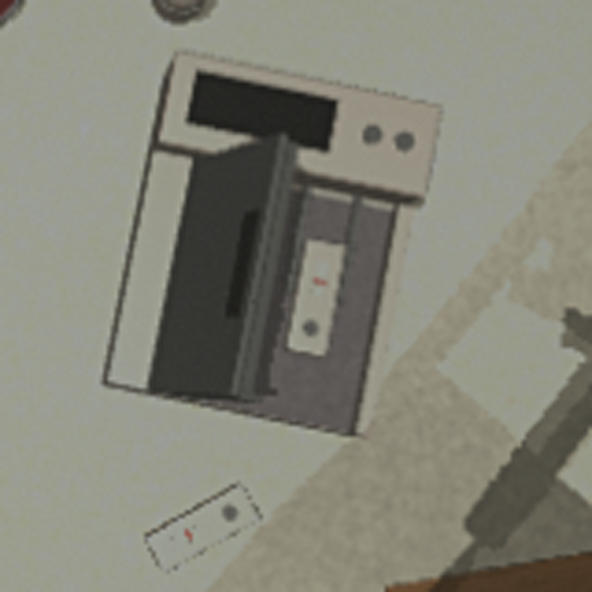

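View pics/s2z.png

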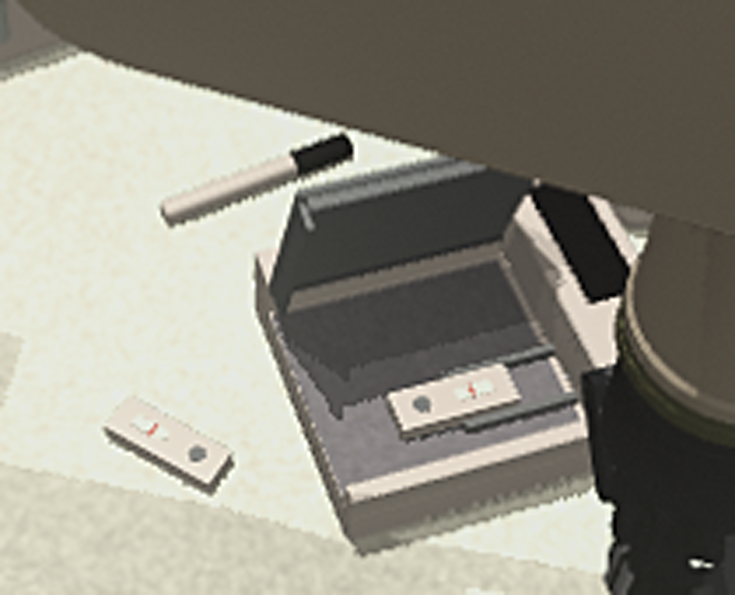

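The cover is open; the cartridge shows in the top crop between about (312,240) and (312,355), and the cover's free edge lies just left of it.

```bash
python3 - <<'E'
from h import *
for n,(u,v) in dict(leadL=(305,237),leadR=(348,244),trR=(326,356),trL=(288,349)).items():
    P=onz('top',330+u/3.7-.4,110+v/3.7-.4,.042); print(n,(RR.T@(P-T)*1e3).round(1))
for n,(u,v) in dict(trL=(388,395),trR=(401,430),leadR=(520,396),leadL=(508,365)).items():
    P=onz('side',240+u/3.5-.4,150+v/3.5-.4,.042); print('s',n,(RR.T@(P-T)*1e3).round(1))
rep()
rel((-100,-55,140),20); rel((-100,-38,36),20)
E
```

```text
leadL [ 13.7 -20.8  42. ]
leadR [ 14.9 -48.6  42. ]
trR [-57.8 -48.   42. ]
trL [-58.3 -23.5  42. ]
s trL [-60.6 -24.5  42. ]
s trR [-61.9 -48.2  42. ]
s leadR [ 10.7 -47.3  42. ]
s leadL [ 12.6 -25.9  42. ]
t 6.75 tip rd mm [ -29.8 -217.5  155.8] tcp rd [ -29.9 -217.4  169.8] F rd [ 0.7 -0.1 -0.5] w 0.0002 rotdeg [-1.000e-01  1.798e+02 -2.000e-01]
(-100, -55, 140) 20 shift [ 70.  157.7  15.9] turn [-20.2   0.2   0.1]
(-100, -38, 36) 20 shift [ 70.4 175.  119.9] turn [-20.2   0.2   0.1]
```

```bash
python3 - <<'E'
from h import *
rel((-95,-37,140),12); rel((-95,-37,60),12);rel((-95,-37,36),12)
E
```

```text
(-95, -37, 140) 12 shift [ 65.  177.6  15.4] turn [-12.2   0.2   0.1]
(-95, -37, 60) 12 shift [ 65.3 177.8  95.4] turn [-12.2   0.2   0.1]
(-95, -37, 36) 12 shift [ 65.4 177.9 119.4] turn [-12.2   0.2   0.1]
```

```bash
python3 -m handwheel '[[[65,50,10,-6,0,0,1],[65,100,15,-12,0,0,1],[65,150,15,-12,0,0,1],[65,178,15,-12,0,0,1],[65,178,15,-12,0,0,1],[65,178,60,-12,0,0,1],[65,178,95,-12,0,0,1],[65,178,95,-12,0,0,1],[65,178,95,-12,0,0,1]]]';  python3 -c "
from h import *
rep()
rel((-95,-37,36),12); rel((-70,-37,36),12); rel((-40,-37,36),12)
p,d=capture('side'); cv2.imwrite('pics/s3.png',p); cv2.imwrite('pics/s3z.png',cv2.resize(p[150:320,240:450],None,fx=3.5,fy=3.5,interpolation=2))
"
```

```text
time_s: 7.88
ee_pos: [0.5123, -0.2047, 0.0755]
tcp_rot: [0.013, 0.102, 0.989, 0.102]
wrist_force: [0.1, 1.0, -0.3]
width: 0.0003
t 7.88 tip rd mm [-93.8 -37.7  61.8] tcp rd [-93.9 -40.6  75.5] F rd [-0.1  1.  -0.3] w 0.0003 rotdeg [-1.000e-01  1.788e+02  1.850e+01]
(-95, -37, 36) 12 shift [ 1.2 -4.6 25.4] turn [-0.2  0.3  0.1]
(-70, -37, 36) 12 shift [-23.8  -4.6  25.5] turn [-0.2  0.3  0.1]
(-40, -37, 36) 12 shift [-53.7  -4.7  25.6] turn [-0.2  0.3  0.1]
```

View pics/s3z.png

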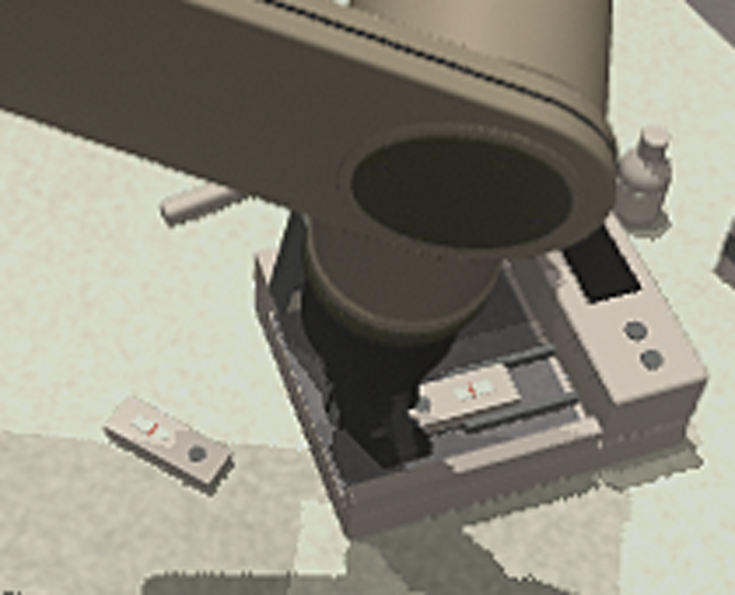

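The fingers are just in front of the cartridge's near end and clear of the cover. Lowering, then pushing.

```bash
python3 -m handwheel '[[[0,-3,12,0,0,0,1],[0,-4,22,0,0,0,1],[0,-4,25,0,0,0,1],[0,-4,25,0,0,0,1],[-10,-4,25,0,0,0,1],[-20,-4,25,0,0,0,1],[-20,-4,25,0,0,0,1]]]'; python3 -c "
from h import *
rep()"
python3 -m handwheel '[[[-4,0,0,0,0,0,1],[-8,0,0,0,0,0,1],[-12,0,0,0,0,0,1],[-16,0,0,0,0,0,1],[-20,0,0,0,0,0,1],[-20,0,0,0,0,0,1]]]'; python3 -c "
from h import *
rep()
p,d=capture('side'); cv2.imwrite('pics/s4.png',p); cv2.imwrite('pics/s4z.png',cv2.resize(p[150:320,240:450],None,fx=3.5,fy=3.5,interpolation=2))
"
```

```text
time_s: 8.8
ee_pos: [0.534, -0.2082, 0.0514]
tcp_rot: [0.014, 0.102, 0.989, 0.102]
wrist_force: [-0.1, 0.1, -1.1]
width: -0.0004
t 8.8 tip rd mm [-71.8 -36.8  37.6] tcp rd [-71.9 -39.6  51.4] F rd [-0.1  0.1 -1.1] w -0.0004 rotdeg [-1.000e-01  1.786e+02  1.840e+01]
time_s: 9.55
ee_pos: [0.5539, -0.2123, 0.0516]
tcp_rot: [0.014, 0.102, 0.989, 0.102]
wrist_force: [0.1, 0.4, -0.6]
width: 0.0001
t 9.55 tip rd mm [-51.5 -36.7  37.9] tcp rd [-51.6 -39.6  51.6] F rd [ 0.1  0.4 -0.6] w 0.0001 rotdeg [-1.000e-01  1.786e+02  1.840e+01]
```

View pics/s4z.png

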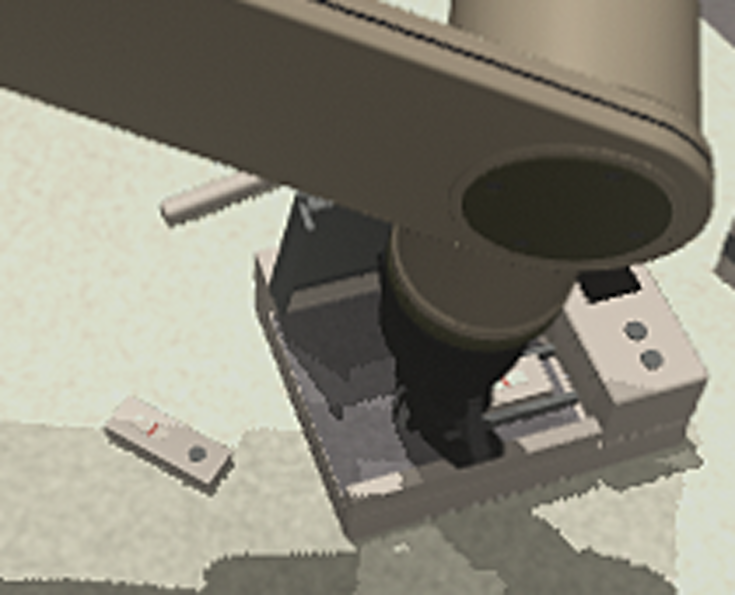

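```bash
python3 -m handwheel '[[[-4,0,1,0,0,0,1],[-7,0,1,0,0,0,1],[-9,0,1,0,0,0,1],[-9,0,1,0,0,0,1]]]'; python3 -m handwheel '[[[-1,0,0,0,0,0,1],[-2,0,0,0,0,0,1],[-2,0,0,0,0,0,1]]]';python3 -m handwheel '[[[-1,0,0,0,0,0,1],[-1,0,0,0,0,0,1]]]'; python3 -c "
from h import *
rep()"
```

```text
time_s: 10.1
ee_pos: [0.5627, -0.214, 0.0506]
tcp_rot: [0.014, 0.102, 0.989, 0.102]
wrist_force: [0.6, -0.7, -0.2]
width: -0.0001
time_s: 10.48
ee_pos: [0.5647, -0.2145, 0.0506]
tcp_rot: [0.014, 0.102, 0.989, 0.102]
wrist_force: [0.7, -0.6, 0.2]
width: -0.0
time_s: 10.72
ee_pos: [0.5658, -0.2146, 0.0507]
tcp_rot: [0.014, 0.102, 0.989, 0.101]
wrist_force: [0.5, 1.0, 0.1]
width: -0.0002
t 10.72 tip rd mm [-39.4 -36.5  37. ] tcp rd [-39.5 -39.4  50.7] F rd [0.2 1.1 0.1] w -0.0002 rotdeg [-1.000e-01  1.786e+02  1.840e+01]
```

```bash
python3 -m handwheel '[[[-1,0,0,0,0,0,1],[-1,0,0,0,0,0,1]]]'; python3 -m handwheel '[[[-1,0,0,0,0,0,1],[-1,0,0,0,0,0,1]]]';python3 -m handwheel '[[[-1,0,0,0,0,0,1],[-1,0,0,0,0,0,1]]]'; python3 -c "
from h import *
rep()"
```

```text
time_s: 10.98
ee_pos: [0.5668, -0.2149, 0.0507]
tcp_rot: [0.014, 0.102, 0.989, 0.101]
wrist_force: [0.3, 0.9, -0.2]
width: -0.0002
time_s: 11.22
ee_pos: [0.5673, -0.215, 0.0506]
tcp_rot: [0.014, 0.102, 0.989, 0.102]
wrist_force: [-4.9, 0.3, 3.1]
width: -0.0005
time_s: 11.48
ee_pos: [0.5675, -0.215, 0.0506]
tcp_rot: [0.013, 0.102, 0.989, 0.102]
wrist_force: [-8.2, 1.0, 5.4]
width: -0.0001
t 11.47 tip rd mm [-37.7 -36.5  36.9] tcp rd [-37.7 -39.4  50.6] F rd [-8.2 -0.7  5.4] w -0.0001 rotdeg [ -0.2 178.8  18.5]
```

```bash
python3 -m handwheel '[[[5,0,0,0,0,0,1],[25,0,0,0,0,0,1],[30,-5,-30,0,0,0,1],[30,-15,-80,0,0,0,1],[30,-30,-130,0,0,0,1],[30,-40,-190,0,0,0,1],[30,-40,-190,0,0,0,1],[30,-40,-190,6,0,0,1],[30,-40,-190,12,0,0,1],[30,-40,-190,12,0,0,1]]]';python3 -c "
from h import *
rep()
p,d=capture('top'); cv2.imwrite('pics/t5.png',p); cv2.imwrite('pics/t5z.png',cv2.resize(p[110:270,330:490],None,fx=3.7,fy=3.7,interpolation=2))
p,d=capture('side'); cv2.imwrite('pics/s5.png',p); cv2.imwrite('pics/s5z.png',cv2.resize(p[150:320,240:450],None,fx=3.5,fy=3.5,interpolation=2))
rel((-31,-50,240)); rel((-31,95,240)); rel((-31,75,160))
"
```

```text
time_s: 12.72
ee_pos: [0.5218, -0.2832, 0.2278]
tcp_rot: [0.002, 0.101, 0.995, -0.002]
wrist_force: [-0.8, -0.0, 0.1]
width: 0.0003
t 12.72 tip rd mm [ -68.3 -115.5  213.8] tcp rd [ -68.4 -115.5  227.8] F rd [-0.7 -0.2  0.1] w 0.0003 rotdeg [ -0.4 179.7  -0.3]
(-31, -50, 240) 0 shift [-37.9  66.6 -26.2] turn [-0.1  0.3  0.1]
(-31, 95, 240) 0 shift [-38.2 211.6 -26.4] turn [-0.1  0.3  0.1]
(-31, 75, 160) 0 shift [-37.8 191.7  53.7] turn [-0.1  0.3  0.1]
```

View pics/t5z.png

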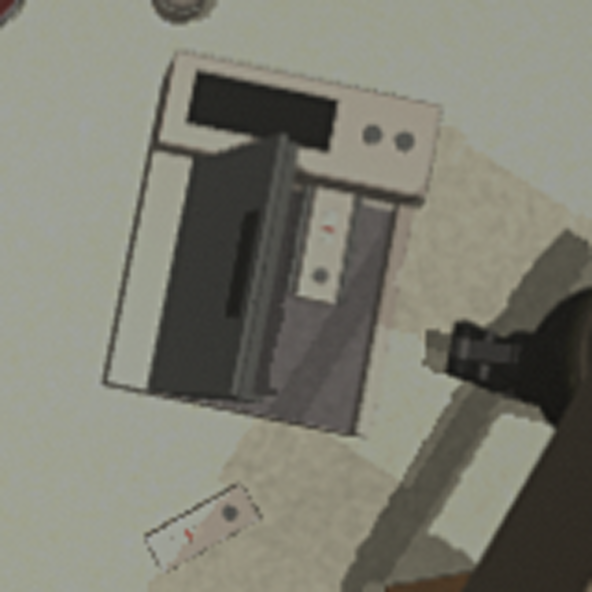

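View pics/s5z.png

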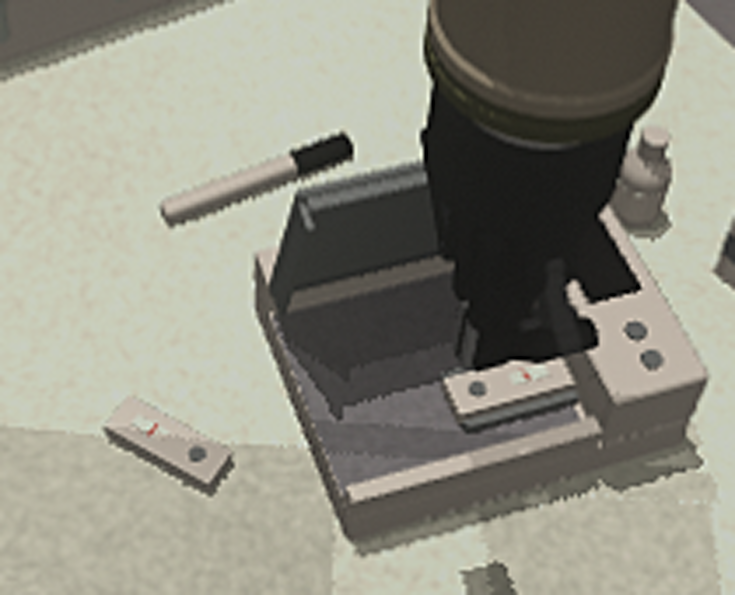

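Both views show the cartridge's leading end at the console face; I check its trailing edge numerically and work out the closing path.

```bash
python3 - <<'E'
from h import *
for n,(u,v) in dict(trL=(297,297),trR=(335,304)).items():
    P=onz('top',330+u/3.7-.4,110+v/3.7-.4,.042); print(n,(RR.T@(P-T)*1e3).round(1))
for n,(u,v) in dict(trL=(446,377),trR=(459,412)).items():
    P=onz('side',240+u/3.5-.4,150+v/3.5-.4,.042); print('s',n,(RR.T@(P-T)*1e3).round(1))
# closing path: tip right-lower corner on outer face at radius r; relative to start (-31,85,165)
w=11
for th in (1.3,1.1,.9,.7,.5,.3,.15,.05,0):
    r=114
    y=55-r*np.cos(th)+6*np.sin(th)+w; z=54+r*np.sin(th)+6*np.cos(th); print(th,round(y,1),round(z,1))
E
```

```text
trL [-24.9 -22.9  42. ]
trR [-24.3 -47.5  42. ]
s trL [-24.7 -22.9  42. ]
s trR [-26.5 -46.9  42. ]
1.3 41.3 165.5
1.1 19.6 158.3
0.9 -0.2 147.0
0.7 -17.3 132.0
0.5 -31.2 113.9
0.3 -41.1 93.4
0.15 -45.8 77.0
0.05 -47.6 65.7
0 -48.0 60.0
```

```bash
python3 -m handwheel '[[[-10,10,-26,0,0,0,1],[-25,60,-26,0,0,0,1],[-38,110,-26,0,0,0,1],[-38,160,-26,0,0,0,1],[-38,200,-26,0,0,0,1],[-38,202,-26,0,0,0,1],[-38,202,10,0,0,0,1],[-38,202,50,0,0,0,1],[-38,202,50,0,0,0,1],[-38,202,50,0,0,0,1]]]';python3 -c "
from h import *
rep()
p,d=capture('side'); cv2.imwrite('pics/s6z.png',cv2.resize(p[100:320,200:450],None,fx=3,fy=3,interpolation=2))
p,d=capture('top'); cv2.imwrite('pics/t6z.png',cv2.resize(p[110:270,330:490],None,fx=3.7,fy=3.7,interpolation=2))
"
```

```text
time_s: 14.08
ee_pos: [0.6002, -0.0954, 0.1789]
tcp_rot: [0.003, 0.103, 0.995, -0.001]
wrist_force: [-0.1, -0.4, 0.5]
width: 0.0001
t 14.07 tip rd mm [-30.2  84.3 164.9] tcp rd [-30.2  84.3 178.9] F rd [-0.  -0.4  0.5] w 0.0001 rotdeg [-1.000e-01  1.797e+02 -1.000e-01]
```

View pics/s6z.png

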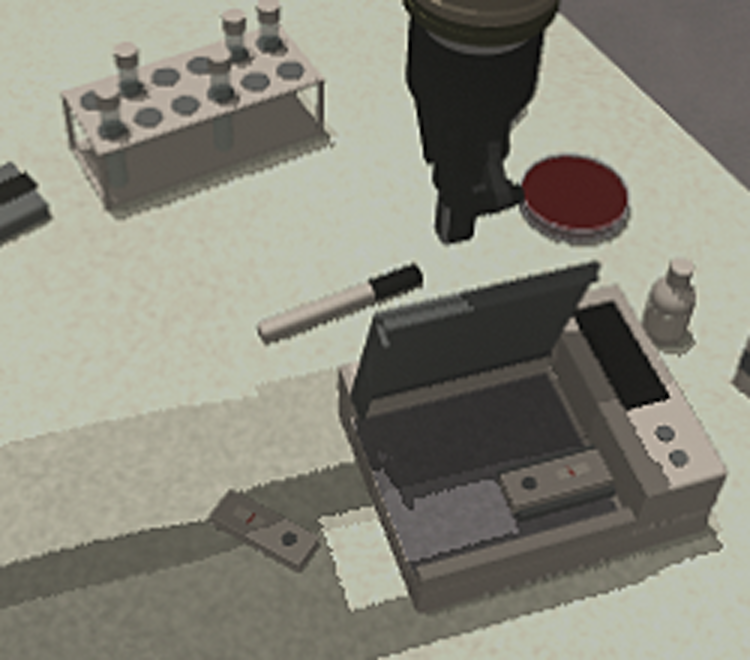

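View pics/t6z.png

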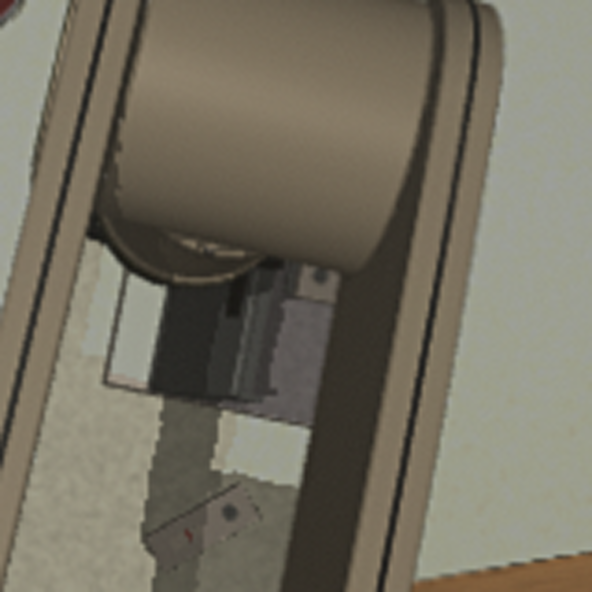

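```bash
python3 -m handwheel '[[[0,-25,0,0,0,0,1],[0,-38,0,0,0,0,1],[0,-43,0,0,0,0,1],[0,-54,3,0,0,0,1],[0,-64,7,0,0,0,1],[0,-75,12,0,0,0,1],[0,-85,18,0,0,0,1],[0,-94,25,0,0,0,1],[0,-102,33,0,0,0,1],[0,-109,42,0,0,0,1],[0,-116,51,0,0,0,1],[0,-121,61,0,0,0,1],[0,-126,72,0,0,0,1],[0,-126,72,0,0,0,1]]]';python3 -c "
from h import *
rep()
p,d=capture('side'); cv2.imwrite('pics/s7z.png',cv2.resize(p[100:320,200:450],None,fx=3,fy=3,interpolation=2))
"
```

```text
time_s: 15.92
ee_pos: [0.575, -0.2188, 0.1067]
tcp_rot: [0.003, 0.103, 0.995, -0.001]
wrist_force: [-1.2, 0.1, 2.2]
width: -0.0001
t 15.93 tip rd mm [-29.5 -41.5  92.7] tcp rd [-29.6 -41.5 106.7] F rd [-1.2 -0.2  2.2] w -0.0001 rotdeg [-1.000e-01  1.797e+02 -1.000e-01]
```

View pics/s7z.png

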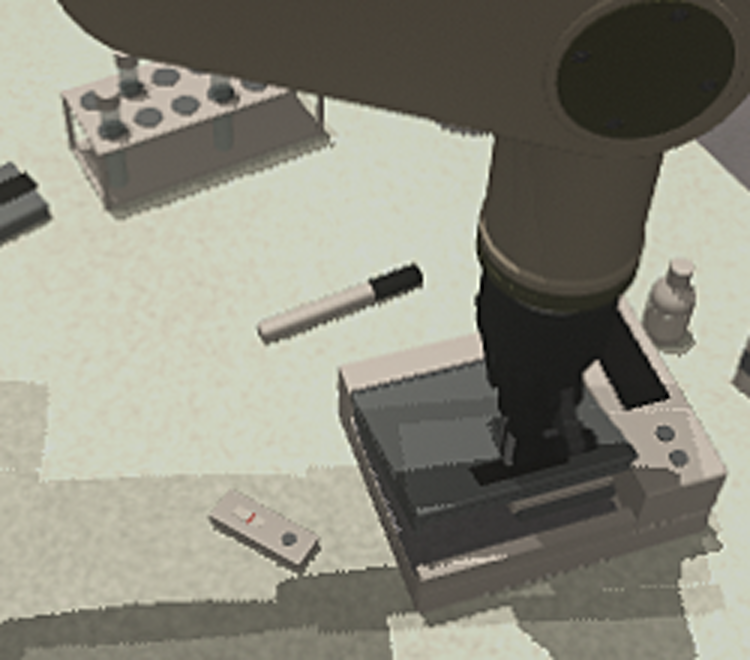

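The cover follows the fingertips and is about 17° open, with the patch at about (540,465). Continuing down.

```bash
python3 -m handwheel '[[[0,-4,8,0,0,0,1],[0,-8,15,0,0,0,1],[0,-11,21,0,0,0,1],[0,-14,26,0,0,0,1],[0,-15,30,0,0,0,1],[0,-15,33,0,0,0,1],[0,-15,35,0,0,0,1],[0,-15,37,0,0,0,1],[0,-15,38,0,0,0,1],[0,-15,38,0,0,0,1]]]';python3 -c "
from h import *
rep()"
```

```text
time_s: 17.23
ee_pos: [0.5725, -0.2335, 0.0694]
tcp_rot: [0.003, 0.103, 0.995, -0.001]
wrist_force: [-1.3, -1.1, 2.5]
width: -0.0
t 17.23 tip rd mm [-29.  -56.5  55.4] tcp rd [-29.1 -56.4  69.4] F rd [-1.  -1.3  2.5] w -0.0 rotdeg [-1.000e-01  1.796e+02 -1.000e-01]
```

```bash
python3 -m handwheel '[[[0,0,-2,0,0,0,1],[0,0,-5,0,0,0,1],[0,0,-10,0,0,0,1],[0,0,-40,0,0,0,1],[0,-40,-80,0,0,0,1],[0,-90,-110,0,0,0,1],[0,-140,-120,0,0,0,1],[0,-180,-120,0,0,0,1],[0,-180,-120,0,0,0,1],[0,-180,-120,0,0,0,1],[0,-180,-120,0,0,0,1],[0,-180,-120,0,0,0,1],[0,-180,-120,0,0,0,1],[0,-180,-120,0,0,0,1],[0,-180,-120,0,0,0,1]]]';python3 -c "
from h import *
rep()
p,d=capture('top'); cv2.imwrite('pics/t8.png',p);np.save('t8.npy',d)
p,d=capture('side'); cv2.imwrite('pics/s8.png',p);np.save('s8.npy',d)
d=np.load('t8.npy')
for u,v in ((425,193),(400,190),(385,180)): print(atdepth('top',u,v,d[v,u]).round(4))
"
```

```text
time_s: 19.1
ee_pos: [0.535, -0.4093, 0.1896]
tcp_rot: [0.003, 0.103, 0.995, -0.001]
wrist_force: [0.7, 0.3, -0.3]
width: 0.0001
t 19.1 tip rd mm [ -29.5 -236.3  175.6] tcp rd [ -29.5 -236.3  189.6] F rd [ 0.6  0.4 -0.3] w 0.0001 rotdeg [-1.000e-01  1.796e+02 -1.000e-01]
[ 0.5746 -0.2332  0.0591]
[ 0.5816 -0.1752  0.06  ]
[ 0.6045 -0.1407  0.0625]
```

View pics/t8.png

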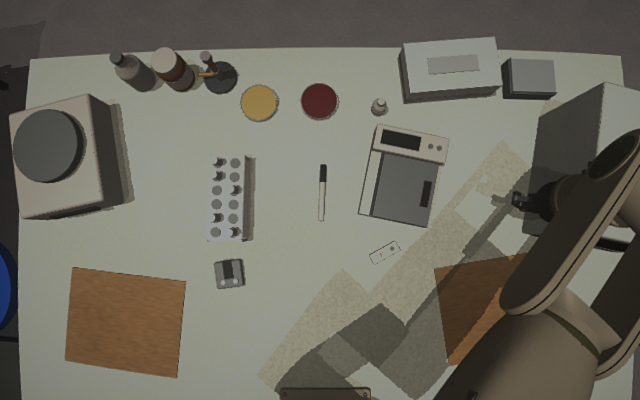

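View pics/s8.png

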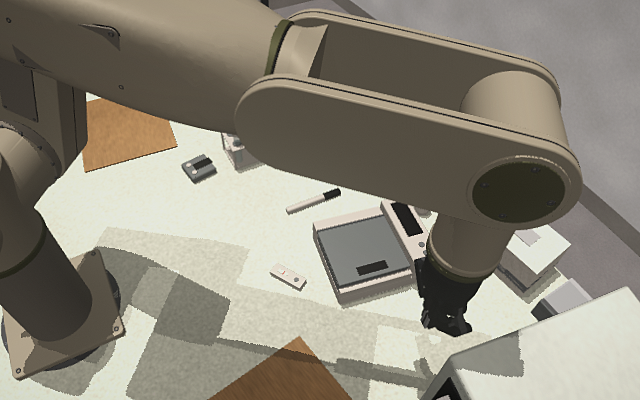

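```bash
python3 -m handwheel '[[[0,10,-40,0,0,0,1],[0,30,-80,0,0,0,1],[0,60,-100,0,0,0,1],[0,80,-100,0,0,0,1],[0,80,-100,0,0,0,1],[0,80,-100,0,0,0,1]]]';python3 -c "
from h import *
rep()
p,d=capture('top'); cv2.imwrite('pics/t9.png',p)
job_done()
"
```

```text
time_s: 19.95
ee_pos: [0.55, -0.331, 0.2875]
tcp_rot: [0.002, 0.103, 0.995, -0.0]
wrist_force: [-0.1, -0.4, -0.7]
width: 0.0
t 19.95 tip rd mm [ -30.9 -156.5  273.5] tcp rd [ -31.  -156.5  287.5] F rd [-0.  -0.4 -0.7] w 0.0 rotdeg [-1.000e-01  1.798e+02 -0.000e+00]
the job is handed in; nothing more can be done
```

View pics/t9.png

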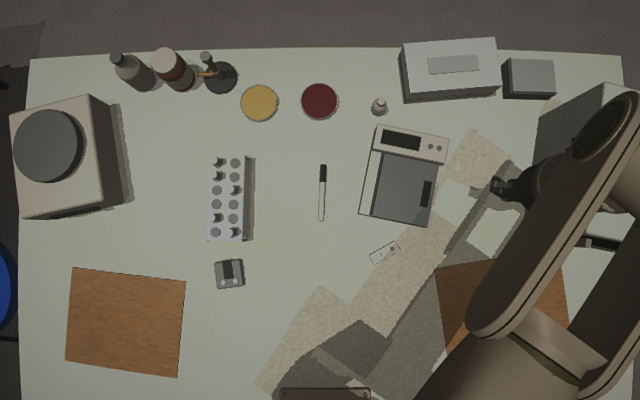

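The test is started and the job is handed in, at about 20 s of the 58 s. I pressed the cover open and pushed the cartridge home with the closed fingertips. Then I swung the cover down by its outer face and pressed it shut.

- **Cartridge:** I stopped pushing when the force rose to about 8 N, with the fingertips within 1 mm of where I expected the stop. Both views put its trailing edge at x -24 to -27 mm of the reader, where fully home is -27. That gap is about the calibration error. I could not look again once the cover was shut.
- **Cover:** After I let go it stayed level, with the depth reading 59 to 62 mm at three points on it, against 60 mm expected. The thumb patch was back at its starting pixel.
- **Surroundings:** The spare cartridge, pen, rack, timer, dishes and dropper look unmoved in the last top picture.
- **Hand:** It is clear of everything, about 27 cm up and to the right of the reader, with wrist force near zero.

No checks failed. My first fits of the reader's position from the two cameras differed by 3 to 4 mm. I used a position between the two, and touching the cover and the stop agreed with it.

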